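# Unlock, index and relock the parts carousel, then fetch the tube block

### The job

Fetch the tube block from the parts carousel: pull the carousel's lock knob straight out until it stays out, turn the carousel by its posts to bring the block's compartment to the front tab, and push the knob fully home so that the carousel is locked again. Only then lift the tube block out and set it down gently, flat, inside the empty job tray; leave the other parts in the carousel and the knob home.

Things in the scene. Friction and masses are not known exactly. Their poses are not given: they have to be found in the camera images.
- carousel_stand: fixed pedestal of the parts carousel; origin under the middle of its 150 x 150 mm foot, on the table and on the vertical turning axis. Its -x is the front, roughly toward the robot, where a 30 mm wide steel tab stands 139 mm from the axis (top at z 101 mm, just below the disc). Its +y is the way the lock knob pulls out. Place and yaw vary.
- carousel (a joint): disc angle in rad, 0 at start, + anticlockwise from above, stops at +-3.4; locks only at quarter turns (1.571). Disc 260 mm across, floor at z 126 mm, rim to 144 mm, two crossing 4 mm dividers to z 156 mm: four compartments, at 0 facing the stand's -x (front), +y, +x, -y. Light drag (0.06 N m), stays where left; with the pin in it has only 0.035 rad of play.
- lock_knob (a joint): knob travel along the stand's +y in m: 0 home (locked), 0.030 out at its detent and stop. Snap action: about 7 N to start it from either end; past the middle it snaps to the nearer end and stays. The pin clears the disc above 0.02; its round nose draws the disc into line within about 0.045 rad of a quarter turn, further off it is blocked about half way.
- knob_grip (a point): middle of the black spool-shaped lock knob, 36 to 40 mm diameter, 28 mm long along its horizontal axis (the stand's y), axis at z 100 mm; 215 mm from the turning axis when home, moves with the knob. Behind it 10 mm of free neck, then a dark housing 52 mm wide, 140 to 191 mm from the turning axis, top at z 123 mm.
- post_0 (a point): top centre of a steel post for turning the carousel, 18 mm diameter, from the disc up to z 190 mm, 112 mm from the turning axis at the end of a divider; moves with the disc. At the start at the back left (stand +x +y).
- post_1 (a point): like post, at the start front left (stand -x +y); top centre
- post_2 (a point): like post, at the start front right (stand -x -y); top centre
- post_3 (a point): like post, at the start back right (stand +x -y); top centre
- tube_block: the part to fetch: light grey square block 60 x 60 x 50 mm tall with a 34 mm bore through one pair of sides, about 0.36 kg; origin at the centre of its underside, z up. Sides within 0.25 rad of square to its compartment. Starts in the stand's +y or -y compartment about 82 mm from the turning axis.
- offcut_2: another part in the carousel: short lying tube offcut 44 x 90 x 44 mm, at the start in the front or back compartment; origin at the centre of its underside; stays in the carousel
- flux_tin: another part in the carousel: round tin with a lid, 75 mm diameter, 48 mm tall, origin at the centre of its underside; stays in the carousel
- dropout_0: another part in the carousel: flat light grey plate 44 x 80 x 8 mm, origin at the centre of its underside; stays in the carousel
- job_tray: fixed empty shallow steel tray on the table, left of the carousel, 130 (its x) x 160 (its y) x 22 mm tall, walls and floor 4 mm thick, origin at the centre of its underside, yaw varies
Mind the look-alikes: they are no part of the job. Leave any blue look-alike of the tube_block alone.

How it is judged:
By the outcome, as a careful person would: the job done as asked, in the order asked, and still so for the second after the job is handed in, with the robot touching nothing.
It also fails if it takes over 72 s, if anything falls off the work surface, if the arm or the gripper's body presses on something with over 40 N, if the wrist force passes 120 N, or if a joint passes its speed limit or range.

### The arm

A 6-joint arm with a two-finger parallel gripper is mounted at the origin on a cart in front of the work surface, level with it; the furniture and walls round the work are solid. World frame = base frame: x ahead of the robot, y to its left, z up, the work surface at z = 0. Lengths are in m, angles in degrees, forces in N, time in s.
With the tool pointing down it reaches from about 0.3 to 0.75 m from the base axis. Payload 8.5 kg.
Tool frame: the origin (TCP) lies on the centre line of the jaws, within the pads' length; the fingertips stand 8 mm ahead of it and the grasp point (between the pads) lies 11 mm behind it; z points along the fingers, y is the line along which they close (so a half turn about z gives the same grasp; the last joint's range is limited). The gripper opens to 88 mm and grips with 3 to 60 N. Pads are 18 mm wide; open, the fingers measure 123 mm over their backs; the gripper's body (75 mm by 187 mm) begins 45 mm behind the grasp point.
Start: joints at [62.493, 21.807, 74.336, -0, 83.858, -12.336], TCP at [0.144, 0.531, 0.247] pointing down, gripper open.
Joint ranges: [-178.18, 178.18], [-50.72, 133.34], [12.68, 142.11], [-81.47, 261.47], [9.98, 163.14], [-165.26, 165.26]. Speed limits (degrees/s): [136.94, 136.94, 180, 180, 180, 180].

### API

Orientations are given as a 3x3 rotation matrix whose columns are the frame's x, y, z axes.
In Python, from station import get_obs, read_camera, camera_model, job_done gives the robot as it stands.
- The arm moves only by the shell command python3 -m pendant 'ROWS' [FORCE]. ROWS is JSON, a list of rows, each a list of 7 numbers: the opening, from 0 (shut) to 1 (fully open), then the shift along the tool's x, y, z in m, then the turn, a rotation vector about the tool's x, y, z in rad. In form: [[hand, tx, ty, tz, ax, ay, az], ...]. A call has 1 to 12 rows; each row is the pose to reach, as a shift and turn from the pose commanded when the call began, along the tool's axes at that moment; what a row does not reach only later rows make up. A row lasts 1/12 s, in which the tool goes at most 41.7 mm and 7.16 degrees, less where a joint would pass 70% of its speed; a pose out of reach is approached as far as the arm can. A call with a gripper value outside its range is refused whole. The fingers move at their own pace and stop on an object; FORCE is the grip in N (left out, the last holds). Time passes only in rows, so rows that repeat a pose let the fingers close. It gives the time, the measured TCP pose, the force, the opening and the grip force at its end, in the units of the state.
- get_obs(): the state, without advancing time (a new reading comes with each control period).
- read_camera(name): name is "scene" or "top"; returns (picture, depth): 420x560x3 uint8, blue, green, red; 420x560 float32, m along the optical axis (not along the pixel's ray), 0 where there is no reading.
- camera_model(name): a dict with "mtx" (3x3 intrinsics, pixels), "extrinsics" (4x4, takes a point from world to camera coordinates). Camera axes: x right, y down, z forward; pixel columns grow to the right and rows downward; lengths in m; the calibration is good to about 2 mm. A picture is of the moment at which its call begins. camera_model takes no time and is no camera call.
- job_done(): hands the job in; it is judged then, once.
The state is a dict: "time": time; "qpos": joint angles; "joint_vel": joint speeds; "tau": joint torques, N m; "eef_pos": TCP position; "orientation": TCP orientation; "ft_force": force on the tool from outside, world axes, zero at the start; "torque": the same for the moment, N m; "finger_gap": finger opening in m; "grip_force": force on a finger pad.
Only numpy, scipy, OpenCV 4.12 (cv2) and the standard library are available. Lean on these libraries where they do the work, as an engineer would, in place of code of your own. Each camera call takes 0.05 s, during which the arm holds its last target. There are 200 camera calls.

## Working session

There is one attempt and no reset: what is moved stays moved. The work goes in short steps, Python scripts to look and compute and a shell command to move; the robot and the scene stay as the last step left them, time stands still between calls to the robot, and variables do not carry over. Pictures are saved under pics/ and viewed, at most 10 in all, crops included, and the job is handed in when it is done.

```bash
mkdir -p pics
python3 - <<'E'
from station import *
import cv2,numpy as np
np.set_printoptions(precision=4,suppress=True)
for n in("scene","top"):
    im,d=read_camera(n); m=camera_model(n); cv2.imwrite(f"pics/{n}0.png",im); np.save(f"{n}0.npy",d)
    print(n,m["mtx"].tolist(),m["extrinsics"])
o=get_obs(); print(o)
E
```

```text
scene [[399.26547235615436, 0.0, 275.9659633350158], [0.0, 399.26547235615436, 207.6733667487632], [0.0, 0.0, 1.0]] [[-0.6609 -0.7505 -0.0068  0.2676]
 [-0.6529  0.5794 -0.4879  0.5101]
 [ 0.3701 -0.318  -0.8729  0.7242]
 [ 0.      0.      0.      1.    ]]
top [[533.7271390406072, 0.0, 276.34130997248144], [0.0, 533.7271390406072, 218.25727479817118], [0.0, 0.0, 1.0]] [[ 0.0151 -0.9998  0.0138 -0.1661]
 [-0.9962 -0.0162 -0.0859  0.5647]
 [ 0.0861 -0.0125 -0.9962  1.4499]
 [ 0.      0.      0.      1.    ]]
{'time': 0.1, 'qpos': array([ 62.4897,  21.8372,  74.3769,   0.0006,  83.8572, -12.3396]), 'joint_vel': array([ 0.0839, -0.0793, -0.1321,  0.0714,  0.0071,  0.0802]), 'tau': array([  0.0047, -43.8649, -22.4908,   0.0714,   0.0342,  -0.0001]), 'eef_pos': array([0.1439, 0.5306, 0.2462]), 'orientation': array([[-0.9651,  0.2617, -0.0006],
       [ 0.2617,  0.9651, -0.0011],
       [ 0.0003, -0.0012, -1.    ]]), 'ft_force': array([ 0.7696, -0.6671,  0.012 ]), 'torque': array([-0.0223,  0.0287,  0.0623]), 'grip_force': 0.0, 'finger_gap': 0.08797593819764976}
```

View pics/top0.png

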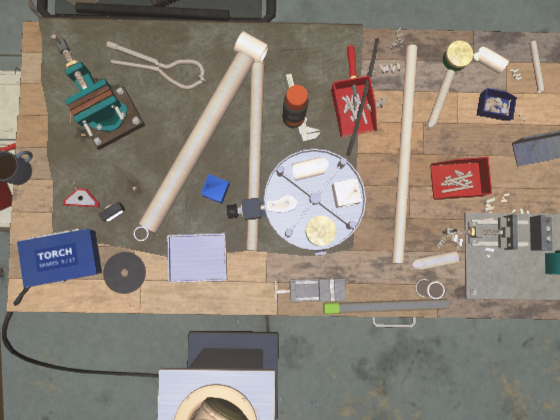

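View pics/scene0.png

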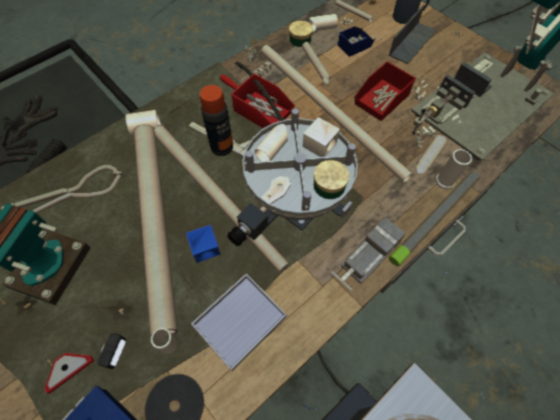

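Top view: carousel hub at about (315,198), knob at (233,211), tray at (198,257). Two blocks could be the tube block: the light grey one at (346,193) in the stand's -y compartment, and the blue one at (215,188) on the table, which is the look-alike. I'll confirm with an enlarged crop.

```bash
cat > h.py <<'E'
import numpy as np,cv2
from station import *
np.set_printoptions(precision=4,suppress=True)
def px2w(n,u,v,z):
    m=camera_model(n);K=m["mtx"];E=m["extrinsics"];R=E[:3,:3];t=E[:3,3]
    r=R.T@np.linalg.solve(K,[u,v,1]);c=-R.T@t
    return c+r*(z-c[2])/r[2]
def cloud(n,d):
    m=camera_model(n);K=np.array(m["mtx"]);E=np.array(m["extrinsics"])
    v,u=np.mgrid[:420,:560];p=np.stack([(u-K[0,2])/K[0,0]*d,(v-K[1,2])/K[1,1]*d,d],-1)
    return (p-E[:3,3])@E[:3,:3]
E
python3 - <<'E'
from h import *
a=cv2.imread("pics/top0.png")[140:260,220:380]; b=cv2.imread("pics/scene0.png")[100:250,220:370]
a=cv2.resize(a,(800,600),interpolation=3)
cv2.imwrite("pics/c1.png",a)
b=cv2.resize(b,(600,600),interpolation=3);cv2.imwrite("pics/c2.png",b)
d=np.load("top0.npy");P=cloud("top",d)
for u,v in[(315,198),(346,190),(320,231),(233,211),(198,257),(280,203)]: print(u,v,P[v,u])
E
```

```text
315 198 [ 0.6082 -0.2521  0.1621]
346 190 [ 0.6277 -0.3281  0.177 ]
320 231 [ 0.5246 -0.2646  0.1706]
233 211 [ 0.5765 -0.0434  0.1156]
198 257 [0.4574 0.0589 0.0031]
280 203 [ 0.5971 -0.1647  0.1353]
```

View pics/c1.png

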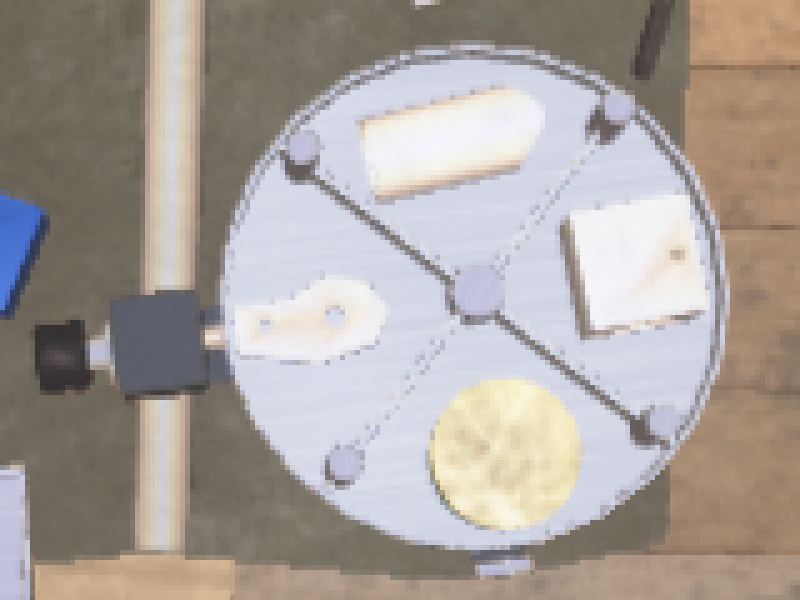

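View pics/c2.png

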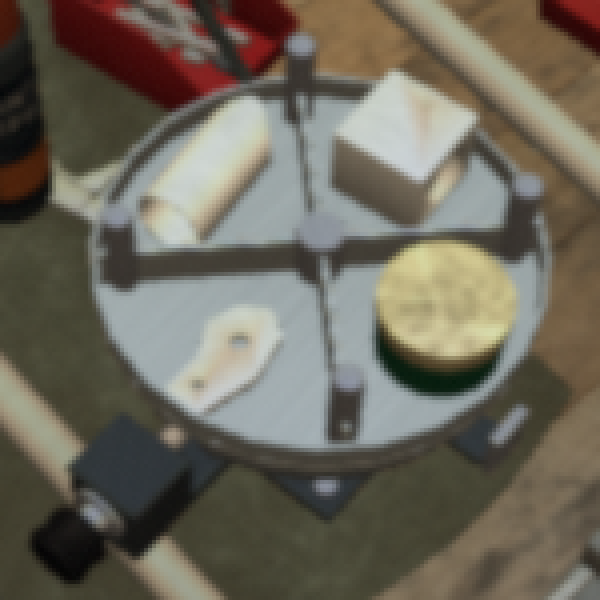

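The crops confirm it: the light grey block at crop (637,262), with the bore visible in its side, is the tube block in the stand's -y compartment. The tin is at the front, the offcut at the back and the plate at +y. Post tops in the crop are at (303,147), (343,463), (665,423) and (617,106).

Run:
```python
from h import *
f=lambda p,z:px2w("top",220+(p[0]+.5)/5-.5,140+(p[1]+.5)/5-.5,z)
pp=np.array([f(p,.19) for p in[(303,147),(343,463),(665,423),(617,106)]])
c=pp[:,:2].mean(0);print("posts",pp[:,:2].tolist(),"c",c)
r=pp[:,:2]-c;print(np.hypot(*r.T), np.degrees(np.arctan2(r[:,1],r[:,0]))-[45,135,225,315])
b=np.array([f(p,.176) for p in[(567,213),(688,192),(708,315),(585,335)]])[:,:2]
e=np.diff(np.vstack([b,b[:1]]),axis=0);print("block",b.mean(0),np.hypot(*e.T),np.degrees(np.arctan2(e[:,1],e[:,0])))
print("knob",[f(p,.1)[:2] for p in [(36,357),(90,357)]])
d=np.load("top0.npy");P=cloud("top",d)
# knob cloud
s=P[195:225,222:242].reshape(-1,3);s=s[(s[:,2]>.085)&(s[:,2]<.13)&(s[:,1]>-.075)];print(len(s),s.min(0),s.max(0),np.median(s,0))
# tray: rim pixels
im=cv2.imread("pics/top0.png");cr=im[220:295,155:240];cv2.imwrite("pics/tray.png",cv2.resize(cr,None,fx=8,fy=8,interpolation=3))
# block top cloud
s=P.reshape(-1,3);k=(np.hypot(s[:,0]-b.mean(0)[0],s[:,1]-b.mean(0)[1])<.06)&(s[:,2]>.168)&(s[:,2]<.183);q=s[k];print(len(q),q.mean(0),cv2.minAreaRect(q[:,:2].astype(np.float32)*1000))
k=(s[:,2]>.012)&(s[:,2]<.03)&(abs(s[:,0]-.45)<.12)&(abs(s[:,1]-.06)<.12);q=s[k];print(len(q),cv2.minAreaRect(q[:,:2].astype(np.float32)*1000))
```

```text
posts [[0.6754611781336611, -0.16290896046057018], [0.5191571776959181, -0.18477127623485537], [0.5413569532500806, -0.34280807826844373], [0.698786420198913, -0.31849776200625934]] c [ 0.6087 -0.2522]
[0.1115 0.1121 0.1129 0.1118] [   8.2256    7.9971 -351.6312 -351.3286]
block [ 0.622  -0.3308] [0.0617 0.0626 0.0624 0.0619] [ -79.1112 -170.7013  100.2028    8.6792]
knob [array([ 0.5777, -0.0261]), array([ 0.5782, -0.0544])]
192 [ 0.5567 -0.0642  0.0891] [ 0.6024 -0.024   0.1243] [ 0.5761 -0.0435  0.1147]
575 [ 0.6226 -0.3312  0.176 ] ((623.1455078125, -331.70941162109375), (60.52543258666992, 61.075313568115234), 11.679119110107422)
381 ((470.6872253417969, 70.89407348632812), (161.87945556640625, 189.940673828125), 3.5442354679107666)
```

View pics/tray.png

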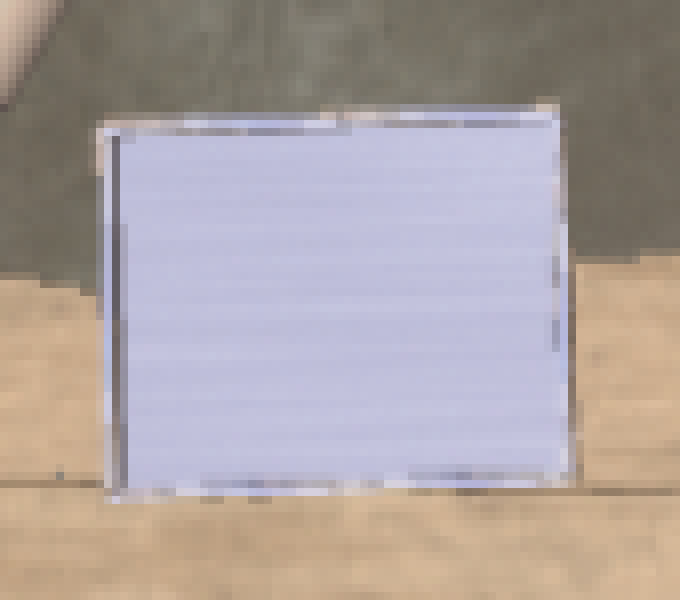

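The tray crop gives corners at (100,123), (560,108), (575,485) and (110,498). The stand axis is at about (0.609,-0.252) with yaw about 8.3°. That puts the knob at about (0.578,-0.040), which matches the picture. The bore faces the front now, so after a -90° turn I can grip the solid sides radially.

```bash
cat > to.py <<'E'
import sys
from h import *
from scipy.spatial.transform import Rotation as Ro
x,y,z,yaw=map(float,sys.argv[1:5]); o=get_obs(); R=o["orientation"]; a=np.radians(yaw)
T=np.array([[np.cos(a),np.sin(a),0],[np.sin(a),-np.cos(a),0],[0,0,-1]])
print("t",o["time"],"pos",o["eef_pos"],"gap",o["finger_gap"],"F",o["ft_force"],"j6",o["qpos"][5])
print("shift",R.T@([x,y,z]-o["eef_pos"]),"rot",Ro.from_matrix(R.T@T).as_rotvec())
E
python3 - <<'E'
from h import *
q=np.array([px2w("top",155+(u+.5)/8-.5,220+(v+.5)/8-.5,.022)[:2] for u,v in[(100,123),(560,108),(575,485),(110,498)]])
e=np.diff(np.vstack([q,q[:1]]),axis=0);print("tray",q.mean(0),np.hypot(*e.T),np.degrees(np.arctan2(e[:,1],e[:,0])))
E
python3 to.py .5777 -.0395 .2 98.3
```

```text
tray [0.456  0.0601] [0.1583 0.1294 0.1588 0.1285] [ -87.2184 -176.3889   92.4328    3.3879]
t 0.1 pos [0.1439 0.5306 0.2462] gap 0.08797593819764976 F [ 0.7696 -0.6671  0.012 ] j6 -12.339569034085404
shift [-0.5679 -0.4367  0.0466] rot [-0.0012  0.0005  1.1612]
```

```bash
python3 -m pendant '[[0.7,-0.568,-0.437,0.0,0,0,1.161],[0.7,-0.568,-0.437,0.0,0,0,1.161],[0.7,-0.568,-0.437,0.0,0,0,1.161],[0.7,-0.568,-0.437,0.0,0,0,1.161],[0.7,-0.568,-0.437,0.0,0,0,1.161],[0.7,-0.568,-0.437,0.0,0,0,1.161],[0.7,-0.568,-0.437,0.0,0,0,1.161],[0.7,-0.568,-0.437,0.0,0,0,1.161],[0.7,-0.568,-0.437,0.0,0,0,1.161],[0.7,-0.568,-0.437,0.0,0,0,1.161],[0.7,-0.568,-0.437,0.0,0,0,1.161],[0.7,-0.568,-0.437,0.0,0,0,1.161]]' 40; python3 to.py .5777 -.0395 .2 98.3
```

```text
time: 1.1
eef_pos: [0.4473, 0.1308, 0.2466]
orientation: [[-0.144, 0.99, -0.0], [0.99, 0.144, 0.0], [0.0, -0.0, -1.0]]
ft_force: [0.0, 0.9, -0.2]
finger_gap: 0.0614
grip_force: 0.0
t 1.1 pos [0.4473 0.1308 0.2466] gap 0.061395193473654124 F [ 0.0267  0.8503 -0.2192] j6 -6.580591673740702
shift [-0.1873  0.1045  0.0466] rot [-0.0004 -0.0001 -0.0004]
```

```bash
python3 -m pendant '[[0.7,-0.187,0.1045,0.03,0,0,0],[0.7,-0.187,0.1045,0.03,0,0,0],[0.7,-0.187,0.1045,0.03,0,0,0],[0.7,-0.187,0.1045,0.03,0,0,0],[0.7,-0.187,0.1045,0.03,0,0,0],[0.7,-0.187,0.1045,0.03,0,0,0],[0.7,-0.187,0.1045,0.03,0,0,0],[0.7,-0.187,0.1045,0.03,0,0,0]]'; python3 to.py .5777 -.0395 .089 98.3
python3 - <<'E'
from h import *
im,d=read_camera("scene");cv2.imwrite("pics/s1.png",cv2.resize(im[150:300,180:380],None,fx=4,fy=4,interpolation=3))
E
```

```text
time: 1.77
eef_pos: [0.5765, -0.0366, 0.2163]
orientation: [[-0.144, 0.99, -0.001], [0.99, 0.144, 0.001], [0.001, -0.001, -1.0]]
ft_force: [-0.2, 0.0, 0.3]
finger_gap: 0.0614
grip_force: 0.0
t 1.7667 pos [ 0.5765 -0.0366  0.2163] gap 0.06144211060205713 F [-0.1851  0.0109  0.3182] j6 -23.66916541935906
shift [-0.0031  0.0009  0.1273] rot [-0.0012 -0.0009 -0.0002]
```

View pics/s1.png

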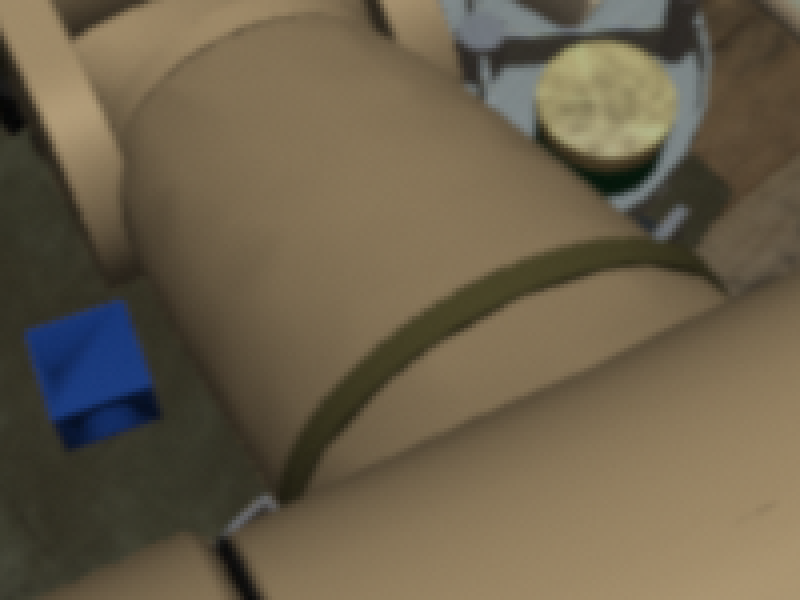

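The arm hides the knob in this view, so it shows nothing useful. I'll descend on the measured position and feel for contact.

```bash
python3 -m pendant '[[0.7,-0.003,0.001,0.03,0,0,0],[0.7,-0.003,0.001,0.06,0,0,0],[0.7,-0.003,0.001,0.085,0,0,0],[0.7,-0.003,0.001,0.105,0,0,0],[0.7,-0.003,0.001,0.12,0,0,0],[0.7,-0.003,0.001,0.127,0,0,0],[0.7,-0.003,0.001,0.127,0,0,0],[0.7,-0.003,0.001,0.127,0,0,0]]' 40
python3 -m pendant '[[0.3,0,0,0,0,0,0],[0.3,0,0,0,0,0,0],[0.3,0,0,0,0,0,0],[0.3,0,0,0,0,0,0],[0.3,0,0,0,0,0,0],[0.3,0,0,0,0,0,0]]' 40; python3 to.py .5777 -.0395 .089 98.3
```

```text
time: 2.48
eef_pos: [0.5785, -0.0391, 0.0908]
orientation: [[-0.146, 0.989, 0.001], [0.989, 0.146, -0.0], [-0.0, 0.001, -1.0]]
ft_force: [-0.7, -0.2, -0.1]
finger_gap: 0.0612
grip_force: 0.0
time: 2.98
eef_pos: [0.5779, -0.04, 0.0904]
orientation: [[-0.145, 0.99, -0.001], [0.99, 0.145, -0.0], [-0.0, -0.001, -1.0]]
ft_force: [-5.4, -1.1, 5.1]
finger_gap: 0.037
grip_force: 36.8
t 2.9833 pos [ 0.5779 -0.04    0.0904] gap 0.03699191322552744 F [-5.3843 -1.1091  5.1139] j6 -23.946265315221442
shift [ 0.0006 -0.0001  0.0014] rot [-0.001   0.0001  0.0002]
```

```bash
python3 -m pendant '[[0.3,0.004,0,0,0,0,0],[0.3,0.008,0,0,0,0,0],[0.3,0.012,0,0,0,0,0],[0.3,0.016,0,0,0,0,0],[0.3,0.020,0,0,0,0,0],[0.3,0.024,0,0,0,0,0],[0.3,0.028,0,0,0,0,0],[0.3,0.031,0,0,0,0,0],[0.3,0.033,0,0,0,0,0],[0.3,0.033,0,0,0,0,0],[0.3,0.033,0,0,0,0,0]]' 45;python3 to.py .5777 -.0395 .089 98.3
```

```text
time: 3.9
eef_pos: [0.5735, -0.01, 0.0904]
orientation: [[-0.144, 0.99, -0.0], [0.99, 0.144, -0.005], [-0.005, -0.001, -1.0]]
ft_force: [-4.1, -15.6, 3.3]
finger_gap: 0.0369
grip_force: 41.5
t 3.9 pos [ 0.5735 -0.01    0.0904] gap 0.03686090295426022 F [ -4.0628 -15.6494   3.3278] j6 -20.85243609295575
shift [-0.0298 -0.0001  0.0015] rot [-0.0011  0.0048 -0.0001]
```

```bash
python3 -m pendant '[[0.3,-0.002,0,0,0,0,0],[0.3,-0.002,0,0,0,0,0],[0.6,-0.002,0,0,0,0,0],[0.6,-0.002,0,0,0,0,0],[0.6,-0.002,0,0,0,0,0],[0.6,-0.002,0,-0.04,0,0,0],[0.6,-0.002,0,-0.08,0,0,0],[0.6,-0.002,0,-0.12,0,0,0],[0.6,-0.002,0,-0.16,0,0,0],[0.6,-0.002,0,-0.17,0,0,0]]';python3 to.py .5418 -.342 .26 53.3
```

```text
time: 4.73
eef_pos: [0.5754, -0.0092, 0.2664]
orientation: [[-0.145, 0.989, 0.01], [0.989, 0.145, -0.002], [-0.003, 0.01, -1.0]]
ft_force: [0.3, -0.3, 0.1]
finger_gap: 0.0529
grip_force: 0.0
t 4.7333 pos [ 0.5754 -0.0092  0.2664] gap 0.052860800341429516 F [ 0.3136 -0.3051  0.0899] j6 -21.03809955177688
shift [-0.3244 -0.0815  0.0068] rot [ 0.0107 -0.0006  0.7859]
```

```bash
python3 -m pendant '[[0.45,-0.324,-0.0815,0.005,0.005,0,0.786],[0.45,-0.324,-0.0815,0.005,0.005,0,0.786],[0.45,-0.324,-0.0815,0.005,0.005,0,0.786],[0.45,-0.324,-0.0815,0.005,0.005,0,0.786],[0.45,-0.324,-0.0815,0.005,0.005,0,0.786],[0.45,-0.324,-0.0815,0.005,0.005,0,0.786],[0.45,-0.324,-0.0815,0.005,0.005,0,0.786],[0.45,-0.324,-0.0815,0.005,0.005,0,0.786],[0.45,-0.324,-0.0815,0.005,0.005,0,0.786],[0.45,-0.324,-0.0815,0.005,0.005,0,0.786],[0.45,-0.324,-0.0815,0.005,0.005,0,0.786],[0.45,-0.324,-0.0815,0.005,0.005,0,0.786]]'; python3 to.py .5418 -.342 .164 53.3
python3 - <<'E'
from h import *
im,d=read_camera("top");cv2.imwrite("pics/t2.png",cv2.resize(im[140:260,215:375],None,fx=5,fy=5,interpolation=3))
E
```

```text
time: 5.73
eef_pos: [0.5406, -0.3402, 0.255]
orientation: [[0.597, 0.802, -0.004], [0.802, -0.597, 0.001], [-0.002, -0.004, -1.0]]
ft_force: [0.6, 0.6, -0.3]
finger_gap: 0.0395
grip_force: 0.0
t 5.7333 pos [ 0.5406 -0.3402  0.255 ] gap 0.039483165076367094 F [ 0.6242  0.5754 -0.3371] j6 -6.110794998646986
shift [-0.0005  0.0024  0.091 ] rot [-0.0044  0.0016  0.0012]
```

View pics/t2.png

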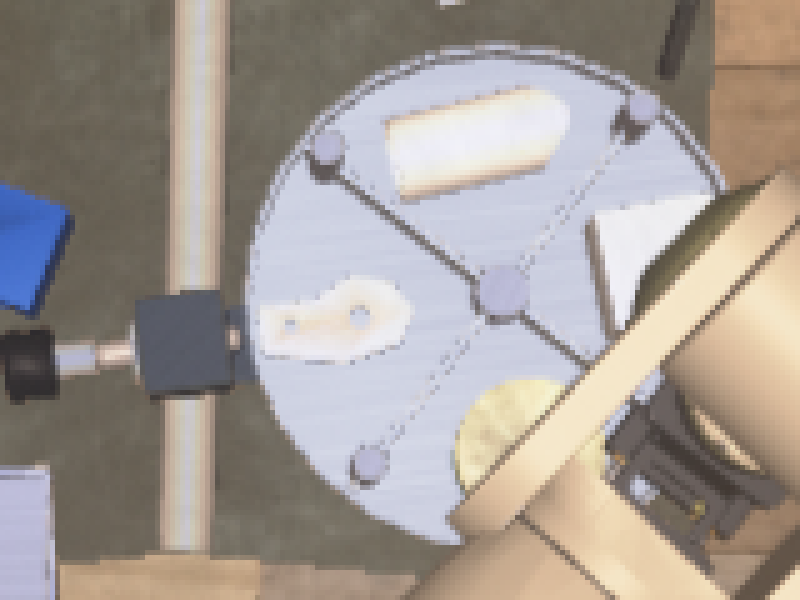

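The knob is now out: it sits at crop (30,365), about 30 mm further from the housing than before. Next I descend over post_2 and grip it.

```bash
python3 -m pendant '[[0.45,0,0.002,0.03,0,0,0],[0.45,0,0.002,0.055,0,0,0],[0.45,0,0.002,0.075,0,0,0],[0.45,0,0.002,0.086,0,0,0],[0.45,0,0.002,0.091,0,0,0],[0.45,0,0.002,0.091,0,0,0],[0.1,0,0.002,0.091,0,0,0],[0.1,0,0.002,0.091,0,0,0],[0.1,0,0.002,0.091,0,0,0],[0.1,0,0.002,0.091,0,0,0],[0.1,0,0.002,0.091,0,0,0],[0.1,0,0.002,0.091,0,0,0]]' 12
python3 - <<'E'
from h import *
from scipy.spatial.transform import Rotation as Ro
o=get_obs();R=o["orientation"];p=o["eef_pos"];c=np.array([.6087,-.2522]);r=p[:2]-c
print("radius",np.hypot(*r),"ang",np.degrees(np.arctan2(r[1],r[0]))%360-8.3,p,o["finger_gap"],o["ft_force"])
yaw0=np.arctan2(R[1,0],R[0,0])
for k in range(1,13):
    a=-np.radians(90)*k/24*1
    q=np.r_[c+[np.cos(a)*r[0]-np.sin(a)*r[1],np.sin(a)*r[0]+np.cos(a)*r[1]],p[2]]
    print(k,(R.T@(q-p)).round(4),round(-a,3))
E
```

```text
time: 6.78
eef_pos: [0.5416, -0.3428, 0.1646]
orientation: [[0.598, 0.802, -0.003], [0.802, -0.598, 0.0], [-0.002, -0.003, -1.0]]
ft_force: [-0.9, 1.1, 5.0]
finger_gap: 0.0174
grip_force: 12.0
radius 0.11274629073999652 ang 225.1879968028287 [ 0.5416 -0.3428  0.1646] 0.017391925275754984 [-0.9364  1.126   4.9502]
1 [ 0.0002 -0.0074  0.    ] 0.065
2 [ 0.0009 -0.0147  0.    ] 0.131
3 [ 0.0021 -0.022   0.0001] 0.196
4 [ 0.0037 -0.0292  0.0001] 0.262
5 [ 0.0058 -0.0363  0.0001] 0.327
6 [ 0.0084 -0.0432  0.0001] 0.393
7 [ 0.0114 -0.0499  0.0001] 0.458
8 [ 0.0149 -0.0564  0.0001] 0.524
9 [ 0.0188 -0.0627  0.0001] 0.589
10 [ 0.023  -0.0687  0.0002] 0.654
11 [ 0.0277 -0.0744  0.0002] 0.72
12 [ 0.0327 -0.0798  0.0002] 0.785
```

```bash
python3 -m pendant '[[0.1,0.0002,-0.0074,0,0,0,0.065],[0.1,0.0009,-0.0147,0,0,0,0.131],[0.1,0.0021,-0.022,0,0,0,0.196],[0.1,0.0037,-0.0292,0,0,0,0.262],[0.1,0.0058,-0.0363,0,0,0,0.327],[0.1,0.0084,-0.0432,0,0,0,0.393],[0.1,0.0114,-0.0499,0,0,0,0.458],[0.1,0.0149,-0.0564,0,0,0,0.524],[0.1,0.0188,-0.0627,0,0,0,0.589],[0.1,0.023,-0.0687,0,0,0,0.654],[0.1,0.0277,-0.0744,0,0,0,0.72],[0.1,0.0327,-0.0798,0,0,0,0.785]]' 15
python3 - <<'E'
from h import *
o=get_obs();p=o["eef_pos"];r=p[:2]-[.6087,-.2522]
print("radius",np.hypot(*r),"ang",np.degrees(np.arctan2(r[1],r[0]))%360-8.3,p,o["finger_gap"],o["ft_force"])
E
```

```text
time: 7.78
eef_pos: [0.4972, -0.2688, 0.1647]
orientation: [[0.99, 0.141, -0.003], [0.141, -0.99, -0.0], [-0.003, -0.0, -1.0]]
ft_force: [2.9, -0.1, 3.8]
finger_gap: 0.0175
grip_force: 15.0
radius 0.11277874627883053 ang 180.17686517790744 [ 0.4972 -0.2688  0.1647] 0.017532096285973988 [ 2.8559 -0.146   3.7852]
```

```bash
python3 -m pendant '[[0.1,0.0002,-0.0074,0,0,0,0.065],[0.1,0.0009,-0.0147,0,0,0,0.131],[0.1,0.0021,-0.022,0,0,0,0.196],[0.1,0.0037,-0.0292,0,0,0,0.262],[0.1,0.0058,-0.0363,0,0,0,0.327],[0.1,0.0084,-0.0432,0,0,0,0.393],[0.1,0.0114,-0.0499,0,0,0,0.458],[0.1,0.0149,-0.0564,0,0,0,0.524],[0.1,0.0188,-0.0627,0,0,0,0.589],[0.1,0.023,-0.0687,0,0,0,0.654],[0.1,0.0277,-0.0744,0,0,0,0.72],[0.1,0.0327,-0.0798,0,0,0,0.785]]' 15
python3 -m pendant '[[0.1,0,0,0,0,0,0],[0.1,0,0,0,0,0,0]]'
python3 - <<'E'
from h import *
o=get_obs();p=o["eef_pos"];r=p[:2]-[.6087,-.2522]
print("radius",np.hypot(*r),"ang",np.degrees(np.arctan2(r[1],r[0]))%360-8.3,p,o["finger_gap"],o["ft_force"])
E
```

```text
time: 8.78
eef_pos: [0.5178, -0.1848, 0.1646]
orientation: [[0.8, -0.6, -0.004], [-0.6, -0.8, 0.001], [-0.004, 0.002, -1.0]]
ft_force: [-0.1, 0.2, 5.1]
finger_gap: 0.0172
grip_force: 15.0
time: 8.95
eef_pos: [0.5179, -0.1848, 0.1646]
orientation: [[0.803, -0.596, -0.004], [-0.596, -0.803, 0.001], [-0.004, 0.002, -1.0]]
ft_force: [-1.5, 1.9, 6.3]
finger_gap: 0.0175
grip_force: 15.0
radius 0.11308796539003957 ang 135.11612328995884 [ 0.5179 -0.1848  0.1646] 0.017455070920896088 [-1.4593  1.8958  6.2963]
```

Post_2 moved 90.07° clockwise while gripped. I'll release it, rise and go back to the knob.

```bash
python3 -m pendant '[[0.45,0,0,0,0,0,0],[0.45,0,0,0,0,0,0],[0.45,0,0,0,0,0,0],[0.45,0,0,-0.02,0,0,0],[0.45,0,0,-0.06,0,0,0],[0.45,0,0,-0.1,0,0,0],[0.45,0,0,-0.1,0,0,0]]'; python3 to.py .5735 -.010 .26 98.3
```

```text
time: 9.53
eef_pos: [0.52, -0.1865, 0.2712]
orientation: [[0.802, -0.597, 0.006], [-0.597, -0.802, -0.006], [0.008, 0.001, -1.0]]
ft_force: [0.6, 0.6, -0.1]
finger_gap: 0.0396
grip_force: 0.0
t 9.5333 pos [ 0.52   -0.1865  0.2712] gap 0.03961554692350487 F [ 0.5619  0.5933 -0.0503] j6 94.69404048096096
shift [-0.0625 -0.1735  0.0106] rot [ 0.01   -0.0028 -2.3554]
```

```bash
python3 -m pendant '[[0.7,-0.0625,-0.1735,0,0,0,-2.355],[0.7,-0.0625,-0.1735,0,0,0,-2.355],[0.7,-0.0625,-0.1735,0,0,0,-2.355],[0.7,-0.0625,-0.1735,0,0,0,-2.355],[0.7,-0.0625,-0.1735,0,0,0,-2.355],[0.7,-0.0625,-0.1735,0,0,0,-2.355],[0.7,-0.0625,-0.1735,0,0,0,-2.355],[0.7,-0.0625,-0.1735,0,0,0,-2.355],[0.7,-0.0625,-0.1735,0,0,0,-2.355],[0.7,-0.0625,-0.1735,0,0,0,-2.355],[0.7,-0.0625,-0.1735,0,0,0,-2.355],[0.7,-0.0625,-0.1735,0,0,0,-2.355]]'; python3 to.py .5735 -.010 .26 98.3
```

```text
time: 10.53
eef_pos: [0.5717, -0.009, 0.2635]
orientation: [[0.648, 0.762, -0.005], [0.762, -0.648, 0.001], [-0.002, -0.005, -1.0]]
ft_force: [-0.2, -0.6, -0.4]
finger_gap: 0.0616
grip_force: 0.0
t 10.5333 pos [ 0.5717 -0.009   0.2635] gap 0.061579668089416284 F [-0.2367 -0.5637 -0.3562] j6 27.612967083489227
shift [0.0004 0.002  0.0035] rot [-0.0054  0.0003 -0.8495]
```

```bash
python3 -m pendant '[[0.7,0.0005,0.002,0,0,0,-0.85],[0.7,0.0005,0.002,0,0,0,-0.85],[0.7,0.0005,0.002,0,0,0,-0.85],[0.7,0.0005,0.002,0,0,0,-0.85],[0.7,0.0005,0.002,0,0,0,-0.85],[0.7,0.0005,0.002,0,0,0,-0.85],[0.7,0.0005,0.002,0,0,0,-0.85],[0.7,0.0005,0.002,0,0,0,-0.85],[0.7,0.0005,0.002,0,0,0,-0.85]]'; python3 to.py .5735 -.010 .0895 98.3
```

```text
time: 11.28
eef_pos: [0.5736, -0.0099, 0.2637]
orientation: [[-0.136, 0.991, -0.005], [0.991, 0.136, 0.001], [0.002, -0.005, -1.0]]
ft_force: [0.2, 0.5, 1.0]
finger_gap: 0.0618
grip_force: 0.0
t 11.2833 pos [ 0.5736 -0.0099  0.2637] gap 0.061781923937857454 F [0.1837 0.4541 0.9997] j6 -20.594315879135568
shift [-0.0004  0.0008  0.1742] rot [-0.0049 -0.0019 -0.0089]
```

```bash
python3 -m pendant '[[0.7,0,0,0.04,-0.003,0,-0.005],[0.7,0,0,0.08,-0.003,0,-0.005],[0.7,0,0,0.115,-0.003,0,-0.005],[0.7,0,0,0.14,-0.003,0,-0.005],[0.7,0,0,0.16,-0.003,0,-0.005],[0.7,0,0,0.17,-0.003,0,-0.005],[0.7,0,0,0.174,-0.003,0,-0.005],[0.7,0,0,0.174,-0.003,0,-0.005]]' 40
python3 -m pendant '[[0.3,0,0,0,0,0,0],[0.3,0,0,0,0,0,0],[0.3,0,0,0,0,0,0],[0.3,0,0,0,0,0,0],[0.3,0,0,0,0,0,0],[0.3,0,0,0,0,0,0]]' 50; python3 to.py .5777 -.0395 .089 98.3
```

```text
time: 11.95
eef_pos: [0.5728, -0.0095, 0.0898]
orientation: [[-0.142, 0.99, -0.002], [0.99, 0.142, 0.002], [0.002, -0.002, -1.0]]
ft_force: [0.4, 0.0, 0.4]
finger_gap: 0.0618
grip_force: 0.0
time: 12.45
eef_pos: [0.5733, -0.0095, 0.0909]
orientation: [[-0.144, 0.99, 0.0], [0.99, 0.144, 0.001], [0.001, 0.0, -1.0]]
ft_force: [0.6, 0.5, 5.2]
finger_gap: 0.0369
grip_force: 44.3
t 12.45 pos [ 0.5733 -0.0095  0.0909] gap 0.036861268026553054 F [0.6204 0.4795 5.1682] j6 -21.094225653090543
shift [-0.0303  0.      0.0018] rot [ 0.0004 -0.0012 -0.0008]
```

```bash
python3 -m pendant '[[0.3,-0.004,0,0,0,0,0],[0.3,-0.008,0,0,0,0,0],[0.3,-0.012,0,0,0,0,0],[0.3,-0.016,0,0,0,0,0],[0.3,-0.020,0,0,0,0,0],[0.3,-0.024,0,0,0,0,0],[0.3,-0.028,0,0,0,0,0],[0.3,-0.031,0,0,0,0,0],[0.3,-0.033,0,0,0,0,0],[0.3,-0.033,0,0,0,0,0],[0.3,-0.033,0,0,0,0,0]]' 50;python3 to.py .5777 -.0395 .089 98.3
```

```text
time: 13.37
eef_pos: [0.5777, -0.0395, 0.0909]
orientation: [[-0.144, 0.99, -0.0], [0.99, 0.144, 0.006], [0.006, 0.0, -1.0]]
ft_force: [-0.5, 14.9, 10.1]
finger_gap: 0.0369
grip_force: 45.1
t 13.3667 pos [ 0.5777 -0.0395  0.0909] gap 0.03687445412309115 F [-0.5334 14.8614 10.1273] j6 -24.180995788946227
shift [ 0.     -0.      0.0019] rot [ 0.0005 -0.0058 -0.0005]
```

The knob travelled 30 mm back and stopped with 15 N against it, so it is home. I'll release it, back off toward the tray and look.

```bash
python3 -m pendant '[[0.3,0.002,0,0,0,0,0],[0.7,0.002,0,0,0,0,0],[0.7,0.002,0,0,0,0,0],[0.7,0.002,0,0,0,0,0],[0.7,0.002,0,-0.04,0,0,0],[0.7,0.002,0,-0.08,0,0,0],[0.7,0.002,0,-0.12,0,0,0],[0.7,0.002,0,-0.17,0,0,0],[0.9,0.1,-0.1,-0.17,0,0,0],[0.9,0.1,-0.1,-0.17,0,0,0],[0.9,0.1,-0.1,-0.17,0,0,0],[0.9,0.1,-0.1,-0.17,0,0,0]]'
python3 - <<'E'
from h import *
im,d=read_camera("top");np.save("top3.npy",d);cv2.imwrite("pics/t3.png",cv2.resize(im[140:260,220:380],None,fx=5,fy=5,interpolation=3))
E
```

```text
time: 14.37
eef_pos: [0.4607, 0.0444, 0.2607]
orientation: [[-0.145, 0.989, -0.003], [0.989, 0.145, 0.002], [0.003, -0.003, -1.0]]
ft_force: [0.8, 0.4, -0.1]
finger_gap: 0.0794
grip_force: 0.0
```

View pics/t3.png

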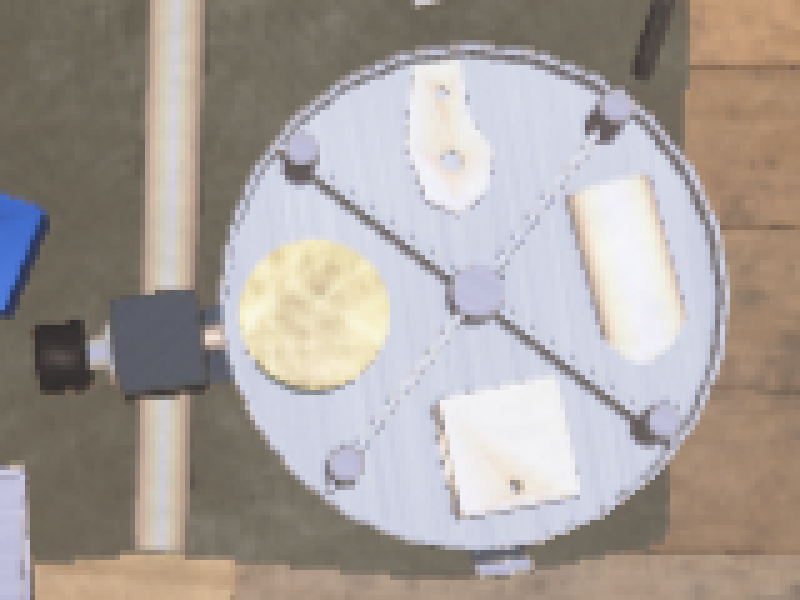

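The knob is back at its starting position, crop (60,355). The carousel is locked with the tube block at the front tab, its corners at (438,402), (559,377), (580,495) and (460,518).

```bash
python3 - <<'E'
from h import *
f=lambda p,z:px2w("top",220+(p[0]+.5)/5-.5,140+(p[1]+.5)/5-.5,z)
b=np.array([f(p,.176) for p in[(438,402),(559,377),(580,495),(460,518)]])[:,:2]
e=np.diff(np.vstack([b,b[:1]]),axis=0);print("block",b.mean(0),np.hypot(*e.T),np.degrees(np.arctan2(e[:,1],e[:,0])))
P=cloud("top",np.load("top3.npy"));s=P.reshape(-1,3);k=(np.hypot(s[:,0]-b.mean(0)[0],s[:,1]-b.mean(0)[1])<.05)&(s[:,2]>.17)&(s[:,2]<.183);q=s[k];print(len(q),q.mean(0),cv2.minAreaRect(q[:,:2].astype(np.float32)*1000))
E
python3 to.py .5295 -.2655 .26 100
```

```text
block [ 0.5288 -0.2676] [0.0616 0.0595 0.0607 0.0585] [ -77.3839 -169.5647  101.7171   11.302 ]
572 [ 0.5293 -0.2675  0.1762] ((529.2081298828125, -267.40972900390625), (59.77156448364258, 60.12656021118164), 12.124544143676758)
t 14.4167 pos [0.4605 0.0448 0.261 ] gap 0.0789674497508395 F [-0.3092  1.7159  0.1268] j6 -17.594154330983446
shift [-0.3171  0.0231  0.0001] rot [-0.0021 -0.0026 -0.0284]
```

```bash
python3 -m pendant '[[0.88,-0.319,0.023,0,0,0,-0.058],[0.88,-0.319,0.023,0,0,0,-0.058],[0.88,-0.319,0.023,0,0,0,-0.058],[0.88,-0.319,0.023,0,0,0,-0.058],[0.88,-0.319,0.023,0,0,0,-0.058],[0.88,-0.319,0.023,0,0,0,-0.058],[0.88,-0.319,0.023,0,0,0,-0.058],[0.88,-0.319,0.023,0,0,0,-0.058],[0.88,-0.319,0.023,0,0,0,-0.058],[0.88,-0.319,0.023,0,0,0,-0.058]]'; python3 to.py .529 -.2675 .157 101.7
```

```text
time: 15.25
eef_pos: [0.5329, -0.2719, 0.2584]
orientation: [[-0.198, 0.98, -0.003], [0.98, 0.198, 0.003], [0.003, -0.003, -1.0]]
ft_force: [-0.2, -0.6, 0.9]
finger_gap: 0.0777
grip_force: 0.0
t 15.25 pos [ 0.5329 -0.2719  0.2584] gap 0.07774890129403869 F [-0.1883 -0.5859  0.8617] j6 -49.79344923571139
shift [ 0.0048 -0.0027  0.1014] rot [-0.0025 -0.0033 -0.0048]
```

```bash
python3 -m pendant '[[0.88,0,0,0.03,0,0,0],[0.88,0,0,0.04,0,0,0],[0.88,0,0,0.04,0,0,0],[0.88,0,0,0.04,0,0,0]]'; python3 to.py .529 -.2675 .157 101.7
```

```text
time: 15.58
eef_pos: [0.533, -0.2693, 0.2199]
orientation: [[-0.202, 0.979, -0.002], [0.979, 0.202, 0.002], [0.003, -0.002, -1.0]]
ft_force: [-0.3, -1.2, 0.0]
finger_gap: 0.0777
grip_force: 0.0
t 15.5833 pos [ 0.533  -0.2693  0.2199] gap 0.07766547445664053 F [-0.2712 -1.2491  0.0228] j6 -49.78854724607341
shift [ 0.0024 -0.0034  0.0629] rot [-0.0019 -0.0027 -0.0013]
```

```bash
python3 -m pendant '[[0.88,0.0024,-0.0034,0.01,0,0,0],[0.88,0.0024,-0.0034,0.03,0,0,0],[0.88,0.0024,-0.0034,0.045,0,0,0],[0.88,0.0024,-0.0034,0.056,0,0,0],[0.88,0.0024,-0.0034,0.062,0,0,0],[0.88,0.0024,-0.0034,0.063,0,0,0],[0.88,0.0024,-0.0034,0.063,0,0,0]]' 30
python3 -m pendant '[[0.5,0,0,0,0,0,0],[0.5,0,0,0,0,0,0],[0.5,0,0,0,0,0,0],[0.5,0,0,0,0,0,0],[0.5,0,0,0,0,0,0],[0.5,0,0,0,0,0,0]]' 30; python3 to.py .529 -.2675 .157 101.7
```

```text
time: 16.17
eef_pos: [0.5294, -0.2684, 0.1576]
orientation: [[-0.201, 0.98, -0.001], [0.98, 0.201, 0.001], [0.001, -0.001, -1.0]]
ft_force: [-0.0, 0.4, -0.0]
finger_gap: 0.0777
grip_force: 0.0
time: 16.67
eef_pos: [0.5294, -0.2685, 0.1574]
orientation: [[-0.201, 0.98, -0.0], [0.98, 0.201, 0.001], [0.001, -0.0, -1.0]]
ft_force: [-0.6, 0.8, 5.6]
finger_gap: 0.0597
grip_force: 30.0
t 16.6667 pos [ 0.5294 -0.2685  0.1574] gap 0.0596577581883323 F [-0.5837  0.8385  5.6071] j6 -49.89981682060592
shift [ 0.0011 -0.0002  0.0004] rot [-0.0002 -0.0008 -0.0022]
```

The gap of 59.7 mm confirms the grip on the solid sides. Lifting straight up.

```bash
python3 -m pendant '[[0.5,0,0,-0.01,0,0,0],[0.5,0,0,-0.03,0,0,0],[0.5,0,0,-0.055,0,0,0],[0.5,0,0,-0.08,0,0,0],[0.5,0,0,-0.1,0,0,0],[0.5,0,0,-0.11,0,0,0],[0.5,0,0,-0.11,0,0,0]]' 35; python3 to.py .456 .060 .265 93
```

```text
time: 17.25
eef_pos: [0.5295, -0.2688, 0.2687]
orientation: [[-0.201, 0.98, 0.001], [0.98, 0.201, -0.001], [-0.001, 0.001, -1.0]]
ft_force: [-0.7, -0.2, -3.2]
finger_gap: 0.0596
grip_force: 35.0
t 17.25 pos [ 0.5295 -0.2688  0.2687] gap 0.05962296331816861 F [-0.7469 -0.1702 -3.1855] j6 -49.89858366089703
shift [ 0.3368 -0.0061  0.0034] rot [0.0007 0.0006 0.1496]
```

```bash
python3 -m pendant '[[0.5,0.015,0,0,0,0,0.01],[0.5,0.045,-0.001,0,0,0,0.025],[0.5,0.08,-0.001,0,0,0,0.04],[0.5,0.115,-0.002,0,0,0,0.055],[0.5,0.15,-0.003,0,0,0,0.07],[0.5,0.185,-0.003,0,0,0,0.085],[0.5,0.22,-0.004,0,0,0,0.1],[0.5,0.255,-0.005,0,0,0,0.115],[0.5,0.29,-0.005,0,0,0,0.13],[0.5,0.317,-0.006,0,0,0,0.14],[0.5,0.331,-0.006,0,0,0,0.149],[0.5,0.337,-0.006,0,0,0,0.149]]'; python3 -m pendant '[[0.5,0,0,0.01,0,0,0],[0.5,0,0,0.03,0,0,0],[0.5,0,0,0.06,0,0,0],[0.5,0,0,0.09,0,0,0],[0.5,0,0,0.12,0,0,0],[0.5,0,0,0.15,0,0,0],[0.5,0,0,0.17,0,0,0],[0.5,0,0,0.18,0,0,0],[0.5,0,0,0.185,0,0,0],[0.5,0,0,0.185,0,0,0]]'; python3 to.py .456 .060 .0355 93
```

```text
time: 18.25
eef_pos: [0.4545, 0.0623, 0.2661]
orientation: [[-0.055, 0.998, -0.004], [0.998, 0.055, 0.002], [0.002, -0.004, -1.0]]
ft_force: [-0.2, 0.2, -2.8]
finger_gap: 0.0598
grip_force: 35.0
time: 19.08
eef_pos: [0.4549, 0.0603, 0.081]
orientation: [[-0.052, 0.999, -0.005], [0.999, 0.053, 0.002], [0.002, -0.005, -1.0]]
ft_force: [0.2, -0.9, -2.6]
finger_gap: 0.0597
grip_force: 35.0
t 19.0833 pos [0.4549 0.0603 0.081 ] gap 0.05970158875337759 F [ 0.2406 -0.9169 -2.594 ] j6 -10.390522573388367
shift [-0.0004  0.0013  0.0455] rot [-0.0046 -0.0021  0.0002]
```

```bash
python3 -m pendant '[[0.5,0,0.001,0.012,-0.004,-0.002,0],[0.5,0,0.001,0.024,-0.004,-0.002,0],[0.5,0,0.001,0.033,-0.004,-0.002,0],[0.5,0,0.001,0.038,-0.004,-0.002,0],[0.5,0,0.001,0.041,-0.004,-0.002,0],[0.5,0,0.001,0.0425,-0.004,-0.002,0],[0.5,0,0.001,0.0435,-0.004,-0.002,0],[0.5,0,0.001,0.0445,-0.004,-0.002,0],[0.5,0,0.001,0.0445,-0.004,-0.002,0]]'; python3 to.py .456 .060 .0355 93
```

```text
time: 19.83
eef_pos: [0.4565, 0.0608, 0.038]
orientation: [[-0.053, 0.999, 0.003], [0.999, 0.053, -0.0], [-0.0, 0.003, -1.0]]
ft_force: [0.9, -0.5, -2.6]
finger_gap: 0.06
grip_force: 35.0
t 19.8333 pos [0.4565 0.0608 0.038 ] gap 0.06004880053731816 F [ 0.904  -0.5326 -2.5606] j6 -10.241404597304966
shift [-0.0008 -0.0005  0.0025] rot [0.0029 0.0004 0.0006]
```

```bash
python3 -m pendant '[[0.5,0,0,0.0006,0.001,0,0],[0.5,0,0,0.0012,0.001,0,0],[0.5,0,0,0.0018,0.001,0,0],[0.5,0,0,0.0024,0.001,0,0],[0.5,0,0,0.0024,0.001,0,0],[0.5,0,0,0.0024,0.001,0,0]]'; python3 to.py .456 .060 .0355 93
```

```text
time: 20.33
eef_pos: [0.4564, 0.0608, 0.0355]
orientation: [[-0.053, 0.999, 0.002], [0.999, 0.053, -0.0], [-0.0, 0.002, -1.0]]
ft_force: [-0.4, -0.9, -0.6]
finger_gap: 0.06
grip_force: 35.0
t 20.3333 pos [0.4564 0.0608 0.0355] gap 0.06003060601190813 F [-0.4106 -0.8567 -0.5604] j6 -10.223895158793646
shift [-0.0008 -0.0005 -0.    ] rot [0.0015 0.0004 0.0007]
```

```bash
python3 -m pendant '[[0.5,0,0,0.0005,0,0,0],[0.5,0,0,0.001,0,0,0],[0.5,0,0,0.001,0,0,0],[0.5,0,0,0.001,0,0,0]]'; python3 to.py .456 .060 .0355 93
```

```text
time: 20.67
eef_pos: [0.4564, 0.0608, 0.0354]
orientation: [[-0.053, 0.999, 0.002], [0.999, 0.053, -0.0], [-0.001, 0.002, -1.0]]
ft_force: [-2.8, -0.3, 14.8]
finger_gap: 0.0599
grip_force: 35.0
t 20.6667 pos [0.4564 0.0608 0.0354] gap 0.059873107180768756 F [-2.827  -0.3292 14.798 ] j6 -10.220777838831232
shift [-0.0008 -0.0004 -0.0001] rot [0.002  0.0005 0.0007]
```

The block is on the tray floor. I'll ease off, release, rise and back away.

```bash
python3 -m pendant '[[0.5,0,0,-0.001,0,0,0],[0.7,0,0,-0.001,0,0,0],[0.8,0,0,-0.001,0,0,0],[0.84,0,0,-0.001,0,0,0],[0.84,0,0,-0.001,0,0,0],[0.84,0,0,-0.001,0,0,0],[0.84,0,0,-0.02,0,0,0],[0.84,0,0,-0.05,0,0,0],[0.84,0,0,-0.09,0,0,0],[0.84,0,0,-0.13,0,0,0],[0.84,0,0,-0.17,0,0,0],[0.84,0,0,-0.2,0,0,0]]' 30; python3 to.py .2 .42 .24 140
```

```text
time: 21.67
eef_pos: [0.4561, 0.061, 0.2377]
orientation: [[-0.053, 0.999, 0.004], [0.999, 0.053, -0.001], [-0.001, 0.004, -1.0]]
ft_force: [-0.0, 0.1, 0.3]
finger_gap: 0.0739
grip_force: 0.0
t 21.6667 pos [0.4561 0.061  0.2377] gap 0.07392710760597539 F [-0.0159  0.111   0.3452] j6 -10.223912966815977
shift [ 0.3721 -0.2367 -0.0036] rot [ 0.0038  0.0026 -0.8195]
```

```bash
python3 -m pendant '[[0.84,0.372,-0.237,0,0,0,-0.8],[0.84,0.372,-0.237,0,0,0,-0.8],[0.84,0.372,-0.237,0,0,0,-0.8],[0.84,0.372,-0.237,0,0,0,-0.8],[0.84,0.372,-0.237,0,0,0,-0.8],[0.84,0.372,-0.237,0,0,0,-0.8],[0.84,0.372,-0.237,0,0,0,-0.8],[0.84,0.372,-0.237,0,0,0,-0.8],[0.84,0.372,-0.237,0,0,0,-0.8],[0.84,0.372,-0.237,0,0,0,-0.8],[0.84,0.372,-0.237,0,0,0,-0.8],[0.84,0.372,-0.237,0,0,0,-0.8]]'
python3 - <<'E'
from h import *
im,d=read_camera("top");cv2.imwrite("pics/t4.png",cv2.resize(im[140:300,150:380],(800,556),interpolation=3))
P=cloud("top",d).reshape(-1,3);q=P[(np.hypot(P[:,0]-.456,P[:,1]-.06)<.05)&(P[:,2]>.04)&(P[:,2]<.08)]
print(len(q),q.mean(0),np.polyfit(q[:,0],q[:,2],1),np.polyfit(q[:,1],q[:,2],1),cv2.minAreaRect(q[:,:2].astype(np.float32)*1000))
E
```

```text
time: 22.67
eef_pos: [0.1971, 0.4224, 0.2337]
orientation: [[-0.756, 0.654, 0.001], [0.654, 0.756, 0.0], [-0.0, 0.001, -1.0]]
ft_force: [-0.6, -0.3, -0.3]
finger_gap: 0.074
grip_force: 0.0
501 [0.4562 0.0601 0.0537] [-0.0108  0.0586] [0.0021 0.0535] ((456.5137939453125, 60.39714813232422), (59.4664192199707, 60.34097671508789), 1.8761731386184692)
```

View pics/t4.png

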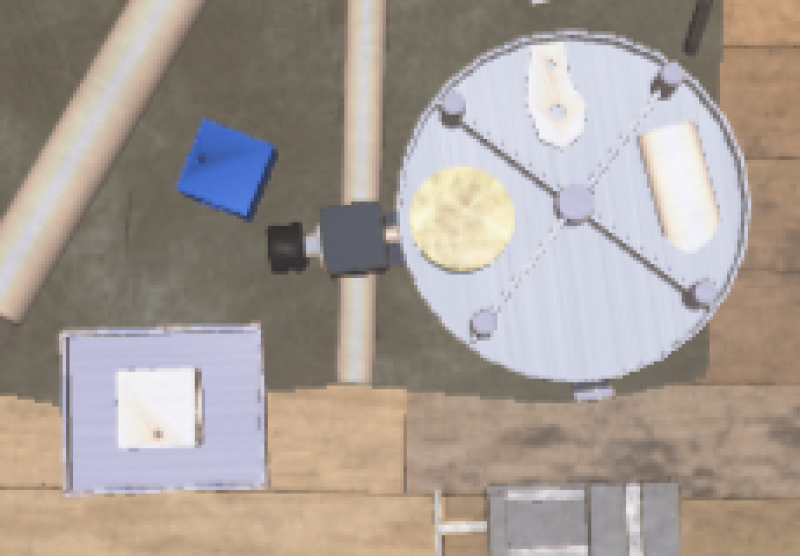

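The block sits flat in the middle of the tray at (158,408), with its top at z 54 mm. The knob is home at (286,246), and the other three parts are still in the carousel.

```bash
python3 -m pendant '[[0.84,0,0,0,0,0,0],[0.84,0,0,0,0,0,0],[0.84,0,0,0,0,0,0]]' >/dev/null; python3 -c "from station import *;print(job_done())"
```

```text
the job is handed in; nothing more can be done
None
```

The tube block is lying flat in the middle of the job tray, the carousel was locked again before I lifted it, the knob is home, the other parts are still in the carousel, and the job was handed in at about 23 s.

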